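# Free the stuck locating block from the basket-weaving jig

### The job

The wooden locating block is stuck in the sprung socket of the basket-weaving turntable: push the mushroom stop on the grey box fully down, let it spring back, then turn its head clockwise as far as it goes to reset the drive, which draws the steel keeper off the block's foot. Then take the block by its head and, while its foot is still in the socket, rock it clearly over to the left (the robot's left), then to the right, then left and right once more, to loosen it, and work it up until it comes free. Finish while still holding it upright and still, just clear above the socket (a couple of centimetres), and leave the things lying about on the bench where they are.

Things in the scene. Friction and masses are not known exactly. Their poses are not given: they have to be found in the camera images.
- jig: Weaving jig fixed to the bench: grey base 250 x 250 mm with a round plywood deck, radius 118 mm, top 30 mm above the bench. Origin on the bench under its centre; at yaw 0 (varies by 0.3 rad) x points away from the robot, y to its left. On the +x side of the central socket lie the flat keeper and its black drive box 40 x 46 mm, 86 mm from the centre, top at z 66 mm.
- socket (a point): Centre of the socket's floor, at the deck's top, axes as the jig. Aluminium, outside 66 mm (x) by 82 mm (y); end walls 24 mm, side walls 26 mm high. Inside, sprung steel cheeks 20 mm high press the foot from +y and -y, about 15 N each (1.2 N/mm, 8 mm travel), so the block can tilt with its head to +y or -y; along x it has 1.5 mm play.
- block: Beech locating block, about 70 g, seated in the socket, aligned with the jig. Origin: centre of its underside, z up. Foot 44 (x) x 30 (y) x 24 mm high, on it a head 22 (x) x 26 (y) mm from 24 to 85 mm up. A straight pull needs 17 to 25 N; rocking it 0.1 to 0.15 rad (clearly over) about the foot's middle, 12 mm up, takes under 1 N m and lets it be walked up. Clear when 26 mm up.
- block_top (a point): Centre of the block head's top face, 85 mm above the block's underside.
- stop_box: Stop box of the jig's drive, fixed to the bench: grey box 100 x 100 x 50 mm, origin under its centre. It carries the mushroom stop on its top, in the middle.
- stop_top (a point): Top centre of the mushroom stop, 100 mm above the bench when up. A black round head 42 mm across (68 to 80 mm above the bench) with a raised upright grip bar on it 40 mm long, 13 mm wide and 20 mm high; the point's x axis runs along the bar (along the box's x at the start), z up.
- stop (a joint): Stroke of the mushroom stop, m: 0 up, 0.008 fully down. Spring, 1.8 N to start and 5.4 N at the bottom; it comes back up when let go.
- reset (a joint): Turn of the mushroom's head, rad: 0 at the start, grows clockwise seen from above, stop at 1.2. Stays where it is left (friction 0.03 N m). Its turning draws the keeper back.
- keeper (a joint): Draw of the steel keeper, m: 0 at the start, when its tongue (24 mm wide, 4 mm thick, underside 26 mm above the deck) reaches 7 mm over the foot's +x shoulder and stops the block from rising; 0.016 when the head is fully turned. From 0.009 it is off the foot.
- mallet: Bystander: small hammer lying on the bench, to be left alone.
- bodkin: Bystander: dark wooden bodkin handle standing upright, 82 mm high, 30 mm wide, to be left alone.
- mug: Bystander: white mug, 82 mm across, 95 mm high, to be left alone.
- jar: Bystander: amber glass jar with steel cap, 70 mm across, 90 mm high, to be left alone.
- collar: Bystander: steel ring lying flat, 60 mm across, 22 mm high, to be left alone.
- offcut: Bystander: wooden offcut 90 x 45 x 30 mm, to be left alone.
- driver: Bystander: screwdriver lying on the bench, to be left alone.
Mind the look-alikes: they are no part of the job. Leave any blue, purple or red look-alike of the stop_box alone.

How it is judged:
By the outcome, as a careful person would: the job done as asked, in the order asked, and still so for the second after the job is handed in, while the arm keeps its last pose, push and grip.
It also fails if it takes over 62 s, if anything falls off the work surface, if the arm or the gripper's body presses on something with over 40 N, if the wrist force passes 120 N, or if a joint passes its speed limit or range.

### The arm

A 7-joint arm with a two-finger parallel gripper is mounted at the origin on the work surface. World frame = base frame: x ahead of the robot, y to its left, z up, the work surface at z = 0. Lengths are in m, angles in rad, forces in N, time in s.
With the tool pointing down it reaches from about 0.35 to 0.9 m from the base axis. Payload 7.2 kg.
Tool frame: the origin (TCP) lies between the finger pads; the fingertips stand 25 mm ahead of it and the grasp point (between the pads) lies 6 mm ahead of it (bot.tips_ahead is the distance from the TCP to the fingertips, in m); z points along the fingers, y is the direction in which the jaws open and shut (so a half turn about z gives the same grasp; the last joint's range is limited). The gripper opens to 88 mm and grips with 3 to 60 N. Pads are 20 mm wide; open, the fingers measure 115 mm over their backs; the gripper's body (75 mm by 178 mm) begins 61 mm behind the grasp point.
Start: joints at [-1.218, 0.411, -0.013, 1.596, 0.006, 1.134, -0.082], TCP at [0.255, 0.57, 0.248] pointing down, gripper open.
Joint ranges: [-2.95, 2.95], [-0.29, 1.99], [-1.47, 1.44], [0.14, 2.54], [-1.03, 4.17], [0.13, 1.85], [-2.86, 2.86]. Speed limits (rad/s): [2.39, 2.39, 3.01, 3.01, 3.14, 3.14, 3.14].

### API

Orientations are given as a 3x3 rotation matrix whose columns are the frame's x, y, z axes.
In Python, from station import bot, cams, hand_in, finder gives the robot as it stands. The module is installed in compiled form; this text tells all that it offers.
- The arm moves only by the tool step_arm, never from a script. Its argument "plan" is a list of rows, each a list of 7 numbers: the closure in counts, from 0 (fully open) to 255 (shut), then the shift along the tool's x, y, z in m, then the turn, a rotation vector about the tool's x, y, z in rad. A call has 1 to 12 rows; each row is the pose to reach, as a shift and turn from the pose commanded when the call began, along the tool's axes at that moment; what a row does not reach only later rows make up. A row lasts 1/12 s, in which the tool goes at most 41.7 mm and 7.16 degrees, less where a joint would pass 70% of its speed; a pose out of reach is approached as far as the arm can. A call with a gripper value outside its range is refused whole. The fingers move at their own pace and stop on an object; the grip force is fixed at half the most. Time passes only in rows, so rows that repeat a pose let the fingers close. It gives the time, the measured TCP pose, the force and the opening at its end, in the units of the state.
- bot.get_state(): the state, without advancing time (a new reading comes with each control period).
- cams.get_image(name): name is "scene" or "top" or "wrist"; returns a dict with "pixels" (400x640x3 uint8, red, green, blue), "depth" (400x640 float32, m along the optical axis (not along the pixel's ray), 0 where there is no reading), "camera_matrix" (3x3 intrinsics, pixels), "rvec" (rotation vector, rad) and "tvec" (3), from world to camera coordinates, as OpenCV has them. Camera axes: x right, y down, z forward; pixel columns grow to the right and rows downward; lengths in m; the calibration is good to about 2 mm. A picture is of the moment at which its call begins.
- hand_in(): hands the job in, once; it reports no verdict.
Trained networks look in a picture, given as the dict that the camera call returned (one of the last four; its "shot" number tells which), for a name from the list of things; names that differ only in an ending like _2 or _b are one class to them, and where a whole thing is asked for, a point or a joint stands for the part that bears it (a point fixed in the world has none). Each returns a list of dicts, best first, with "score" (0 to 1); they miss things now and then, are a little off and sometimes report something else, mostly with a low value. They report only what shows in the picture. A call takes as long as a camera call. They do not tell look-alikes from the thing itself.
- finder.trace(picture, target): "region" (400x640 bool, what is visible of it) and "uv" ([column, row] in pixels, amid what is visible of it).
The state is a dict: "t": time; "q": joint angles; "joint_vel": joint speeds; "joint_efforts": joint torques, N m; "ee_pos": TCP position; "orientation": TCP orientation; "ft_force": force on the tool from outside, world axes, zero at the start; "ft_torque": the same for the moment, N m; "grip_width": finger opening in m.
Only numpy, scipy, OpenCV 4.12 (cv2) and the standard library are available. Lean on these libraries where they do the work, as an engineer would, in place of code of your own. Each camera call takes 0.05 s, during which the arm holds its last target.

## Working session

There is one attempt and no reset: what is moved stays moved. The work goes in short steps, Python scripts to look and compute and a tool call to move; the robot and the scene stay as the last step left them, time stands still between calls to the robot, and variables do not carry over. Pictures are saved under pics/ and viewed, and the job is handed in when it is done.

Besides the shell and the picture viewer there is one more tool, called after "Request:" as name(argument=value, ...) on one line, values as JSON. step_arm: Moves the arm, as the interface text tells. Its arguments: {"type":"object","properties":{"plan":{"type":"array"}},"required":["plan"]}

```bash
mkdir -p pics
cat > h.py <<'E'
import numpy as np, cv2
from station import bot, cams, finder
def shot(n,save=None):
    p=cams.get_image(n)
    if save: cv2.imwrite('pics/'+save,cv2.cvtColor(p['pixels'],cv2.COLOR_RGB2BGR))
    return p
def cloud(p):
    K=p['camera_matrix'];d=p['depth'];v,u=np.mgrid[:400,:640]
    c=np.stack([(u-K[0,2])/K[0,0]*d,(v-K[1,2])/K[1,1]*d,d],-1)
    R=cv2.Rodrigues(np.array(p['rvec'],float))[0];t=np.array(p['tvec'],float).ravel()
    w=(c-t)@R
    w[d<=0]=np.nan
    return w
def proj(p,X):
    return cv2.projectPoints(np.array(X,float).reshape(-1,1,3),np.array(p['rvec'],float),np.array(p['tvec'],float),np.array(p['camera_matrix'],float),None)[0].reshape(-1,2)
E
python3 - <<'E'
from h import *
s=bot.get_state();print({k:np.round(v,3).tolist() for k,v in s.items()})
for n in ['top','scene']:
    p=shot(n,n+'0.png');W=cloud(p)
    for t in ['stop_box','stop_top','block','jig','bodkin','block_top']:
        for r in finder.trace(p,t)[:4]:
            m=r['region'];w=W[m];print(n,t,round(r['score'],2),np.round(r['uv']),m.sum(),np.round(np.nanmedian(w,0),3),np.round(np.nanmax(w[:,2]),3))
E
```

```text
{'t': 0.0, 'q': [-1.218, 0.412, -0.013, 1.597, 0.006, 1.134, -0.082], 'joint_vel': [-0.001, -0.002, 0.0, -0.001, 0.002, -0.001, -0.001], 'joint_efforts': [-0.001, -58.795, 0.641, -29.107, -0.054, 0.018, 0.0], 'ee_pos': [0.255, 0.57, 0.247], 'orientation': [[-0.913, 0.408, -0.001], [0.408, 0.913, -0.002], [-0.0, -0.002, -1.0]], 'ft_force': [0.01, 0.5, 0.282], 'ft_torque': [0.013, -0.008, -0.023], 'grip_width': 0.088}
top stop_box 0.94 [399. 278.] 1381 [ 0.297 -0.212  0.05 ] 0.103
top stop_box 0.88 [165. 289.] 1584 [0.271 0.422 0.049] 0.102
top stop_box 0.7 [252. 182.] 1380 [0.558 0.192 0.049] 0.103
top stop_box 0.69 [223. 308.] 1469 [0.225 0.255 0.049] 0.104
top stop_top 0.76 [401. 285.] 207 [ 0.294 -0.215  0.082] 0.103
top stop_top 0.7 [249. 176.] 157 [0.563 0.194 0.084] 0.103
top stop_top 0.64 [224. 308.] 209 [0.221 0.258 0.081] 0.104
top stop_top 0.49 [157. 292.] 210 [0.267 0.427 0.081] 0.102
top block 0.67 [339. 194.] 152 [ 0.53 -0.05  0.11] 0.119
top jig 0.82 [333. 193.] 7319 [ 0.532 -0.047  0.028] 0.118
top jig 0.69 [250. 180.] 192 [0.563 0.195 0.082] 0.103
top jig 0.36 [221. 253.] 916 [0.369 0.284 0.022] 0.031
top bodkin 0.33 [334. 190.] 7408 [ 0.533 -0.047  0.028] 0.118
top block_top 0.72 [339. 192.] 163 [ 0.53 -0.05  0.11] 0.119
scene stop_box 0.86 [354. 143.] 772 [0.248 0.25  0.048] 0.102
scene stop_box 0.82 [379. 201.] 1336 [0.588 0.186 0.049] 0.102
scene stop_box 0.77 [399. 135.] 819 [0.292 0.421 0.048] 0.102
scene stop_box 0.6 [223. 184.] 1101 [ 0.327 -0.225  0.049] 0.101
scene stop_top 0.51 [400. 128.] 88 [0.279 0.427 0.081] 0.102
scene stop_top 0.5 [352. 129.] 117 [0.229 0.26  0.079] 0.102
scene stop_top 0.49 [385. 190.] 155 [0.575 0.192 0.081] 0.102
scene jig 0.66 [300. 229.] 5413 [ 0.585 -0.071  0.029] 0.07
scene jig 0.53 [383. 188.] 142 [0.576 0.192 0.082] 0.102
scene bodkin 0.56 [195. 203.] 210 [ 0.396 -0.317  0.046] 0.085
```

View pics/top0.png

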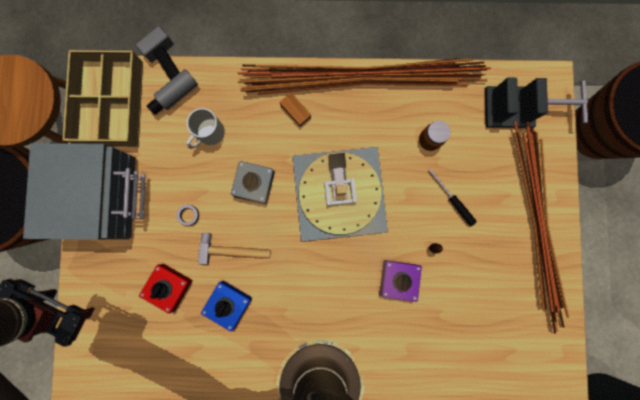

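View pics/scene0.png

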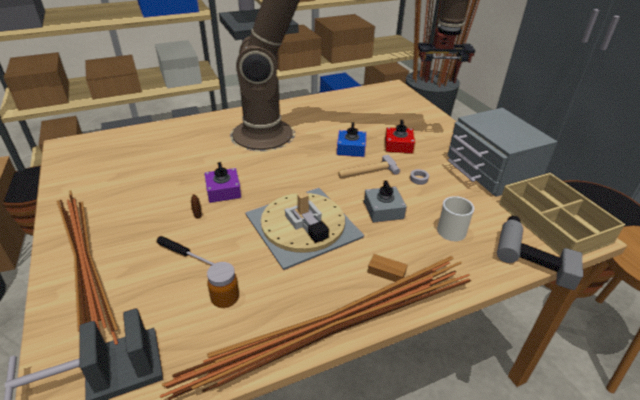

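Four stop boxes could be taken for the target in the top view: red (165,289), blue (226,306), purple (401,281) and grey (252,182). The grey one matches the description. I'll check it in a close crop and measure it along with the jig and block.

Run:
```python
from h import *
p=shot('top');W=cloud(p);q=shot('scene');V=cloud(q)
c=cv2.cvtColor(p['pixels'],cv2.COLOR_RGB2BGR)
cv2.imwrite('pics/crop1.png',np.hstack([cv2.resize(c[150:214,220:284],(390,390),interpolation=cv2.INTER_CUBIC),cv2.resize(c[140:250,285:395],(390,390),interpolation=cv2.INTER_CUBIC)]))
def rect(W,x0,x1,y0,y1,z0,z1,name):
    m=(W[...,0]>x0)&(W[...,0]<x1)&(W[...,1]>y0)&(W[...,1]<y1)&(W[...,2]>z0)&(W[...,2]<z1)
    P=W[m]; 
    if len(P)<4: print(name,len(P));return
    r=cv2.minAreaRect((P[:,:2]*1000).astype(np.float32))
    print(name,len(P),'mean',np.round(P.mean(0),4),'rect',np.round(r[0],1),np.round(r[1],1),round(r[2],1),np.round(np.radians(r[2]),3))
for n,X in(('top',W),('scene',V)):
    rect(X,.48,.65,.1,.28,.04,.056,n+' box')
    rect(X,.48,.65,.1,.28,.066,.12,n+' head')
    rect(X,.48,.65,.1,.28,.09,.12,n+' bar')
    rect(X,.35,.72,-.25,.12,.006,.02,n+' jigbase')
    rect(X,.35,.72,-.25,.12,.022,.035,n+' deck')
    rect(X,.45,.6,-.12,.05,.1,.14,n+' blocktop')
    rect(X,.45,.6,-.12,.05,.048,.059,n+' sockettop')
    rect(X,.56,.75,-.12,.05,.06,.075,n+' drive')
K=p['camera_matrix'];print(K, -cv2.Rodrigues(np.array(p['rvec']))[0].T@p['tvec'])
```

```text
top box 1075 mean [0.5618 0.1959 0.0491] rect [563.7 197.5] [100.1 100.5] 77.5 1.352
top head 192 mean [0.5623 0.1953 0.0865] rect [563.  197.5] [38.4 40.5] 1.8 0.032
top bar 77 mean [0.5629 0.1967 0.0981] rect [563.5 197.9] [13.4 39.6] 76.5 1.335
top jigbase 2101 mean [ 0.5305 -0.0475  0.0113] rect [534.6 -37.9] [310.4 330.7] 12.4 0.217
top deck 4261 mean [ 0.5281 -0.0506  0.0292] rect [537.6 -50.8] [234.8 230.5] 0.6 0.011
top blocktop 89 mean [ 0.5367 -0.05    0.1135] rect [537.2 -50.2] [21.8 26.2] 6.1 0.106
top sockettop 506 mean [ 0.5423 -0.0486  0.0543] rect [552.7 -48.3] [96.4 82.3] 6.1 0.107
top drive 299 mean [ 0.6132 -0.0411  0.0645] rect [600.9 -42.5] [84.  45.9] 6.4 0.112
scene box 677 mean [0.5796 0.1899 0.0495] rect [569.  197.4] [100.2 102.4] 77.3 1.349
scene head 160 mean [0.5726 0.1936 0.0853] rect [568.3 197.3] [39.1 39.6] 68.3 1.193
scene bar 57 mean [0.5701 0.1957 0.0974] rect [568.3 198.3] [14.3 39.5] 78.5 1.369
scene jigbase 1637 mean [ 0.5909 -0.0737  0.012 ] rect [502.1 -55.4] [336.4 252.9] 7.5 0.13
scene deck 2648 mean [ 0.5522 -0.0618  0.0297] rect [491.2 -61.2] [341.5 236.5] 13.0 0.227
scene blocktop 96 mean [ 0.5447 -0.0511  0.1108] rect [542.1 -49.6] [24.2 27.2] 4.5 0.078
scene sockettop 349 mean [ 0.5509 -0.0535  0.0545] rect [552.8 -48.1] [93.5 83.4] 6.2 0.108
scene drive 255 mean [ 0.62   -0.042   0.0645] rect [604.8 -42.1] [86.  46.4] 3.9 0.068
[[394.25603749   0.         318.84793994]
 [  0.         394.25603749 203.29184621]
 [  0.           0.           1.        ]] [0.40925604 0.01033523 1.14029427]
```

View pics/crop1.png

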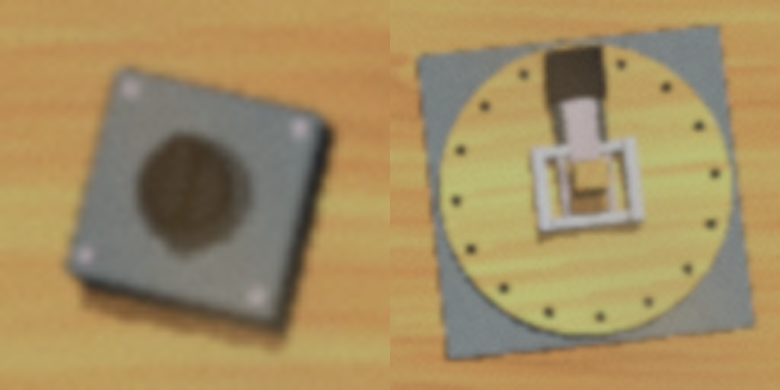

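The crop confirms the grey box at (252,182), bar roughly along world x at about -0.22 rad. Jig yaw is about 0.107 rad, with the block near (0.538,-0.050). Next I'll go above the stop.

```bash
cat >> h.py <<'E'
from scipy.spatial.transform import Rotation as Ro
def Rdown(a,tilt=0):  # tool x at world yaw a, pointing down
    x=np.array([np.cos(a),np.sin(a),0]);z=np.array([0,0,-1.]);return np.stack([x,np.cross(z,x),z],1)
def go(pos,R):
    s=bot.get_state();A=np.array(s['orientation'])
    print('row',np.round(A.T@(np.array(pos)-s['ee_pos']),4).tolist(),np.round(Ro.from_matrix(A.T@R).as_rotvec(),4).tolist())
E
python3 - <<'E'
from h import *
go([.564,.1975,.21],Rdown(np.pi-.225))
E
```

```text
row [-0.4341, -0.2143, 0.0377] [0.0, 0.0, -0.1958]
```

Request:
step_arm(plan=[[0, -0.434, -0.214, 0.038, 0, 0, -0.196], [0, -0.434, -0.214, 0.038, 0, 0, -0.196], [0, -0.434, -0.214, 0.038, 0, 0, -0.196], [0, -0.434, -0.214, 0.038, 0, 0, -0.196], [0, -0.434, -0.214, 0.038, 0, 0, -0.196], [0, -0.434, -0.214, 0.038, 0, 0, -0.196], [0, -0.434, -0.214, 0.038, 0, 0, -0.196], [0, -0.434, -0.214, 0.038, 0, 0, -0.196], [0, -0.434, -0.214, 0.038, 0, 0, -0.196], [0, -0.434, -0.214, 0.038, 0, 0, -0.196], [0, -0.434, -0.214, 0.038, 0, 0, -0.196], [0, -0.434, -0.214, 0.038, 0, 0, -0.196]])

```text
t: 1.8
ee_pos: [0.5664, 0.1934, 0.2096]
orientation: [[-0.974, 0.226, 0.001], [0.226, 0.974, -0.001], [-0.001, -0.001, -1.0]]
ft_force: [0.3, 0.3, 0.3]
grip_width: 0.0881
```

Request:
step_arm(plan=[[0, 0, 0, 0, 0, 0, 0], [0, 0, 0, 0, 0, 0, 0]])

```text
t: 1.97
ee_pos: [0.5649, 0.1959, 0.2094]
orientation: [[-0.974, 0.227, -0.0], [0.227, 0.974, -0.001], [0.0, -0.001, -1.0]]
ft_force: [-0.5, 0.4, 0.2]
grip_width: 0.0879
```

```bash
cat >> h.py <<'E'
def rect(W,x0,x1,y0,y1,z0,z1,name):
    m=(W[...,0]>x0)&(W[...,0]<x1)&(W[...,1]>y0)&(W[...,1]<y1)&(W[...,2]>z0)&(W[...,2]<z1)
    P=W[m]
    if len(P)<4: print(name,len(P));return
    r=cv2.minAreaRect((P[:,:2]*1000).astype(np.float32))
    print(name,len(P),'mean',np.round(P.mean(0),4),'rect',np.round(r[0],1),np.round(r[1],1),round(r[2],1))
E
python3 - <<'E'
from h import *
s=bot.get_state();print(np.round(s['ee_pos'],4),np.round(s['orientation'],3),np.round(s['q'],2),s['t'])
p=shot('wrist','w1.png');X=cloud(p)
rect(X,.48,.65,.1,.28,.04,.056,' box')
rect(X,.48,.65,.1,.28,.066,.085,' head')
rect(X,.48,.65,.1,.28,.093,.11,' bar')
go([.564,.1975,.21],Rdown(np.pi-.225))
E
```

```text
[0.5649 0.1959 0.2094] [[-0.974  0.227 -0.   ]
 [ 0.227  0.974 -0.001]
 [ 0.    -0.001 -1.   ]] [-0.51  0.4   0.12  1.72 -0.05  1.03  0.98] 1.9667
 box 6373 mean [0.5582 0.1994 0.0507] rect [563.5 198.2] [100.2  98.5] 77.2
 head 798 mean [0.5617 0.1987 0.08  ] rect [562.8 198.6] [40.7 38.9] 79.0
 bar 547 mean [0.5626 0.1983 0.1001] rect [563.6 197.9] [12.3 38.9] 77.2
row [-0.0001, -0.0004, -0.0005] [0.0002, -0.0006, -0.0007]
```

View pics/w1.png

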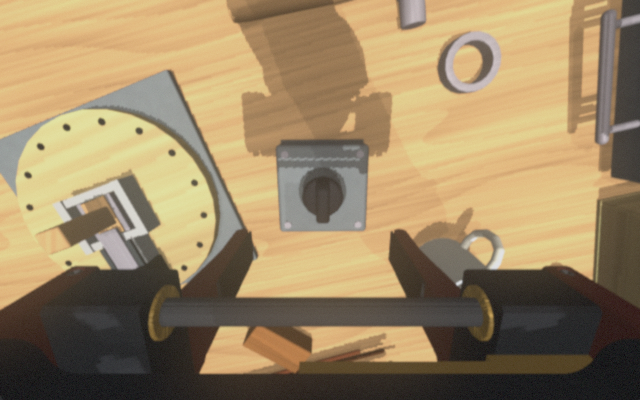

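The picture shows the grey box at about (322,187), with its bar along the image vertical and my jaws across it. I'll close the fingers and descend to just above the bar.

Request:
step_arm(plan=[[255, 0, 0, 0.03, 0, 0, 0], [255, 0, 0, 0.06, 0, 0, 0], [255, 0, 0, 0.075, 0, 0, 0], [255, 0, 0, 0.079, 0, 0, 0], [255, 0, 0, 0.079, 0, 0, 0], [255, 0, 0, 0.079, 0, 0, 0], [255, 0, 0, 0.079, 0, 0, 0], [255, 0, 0, 0.079, 0, 0, 0]])

```text
t: 2.68
ee_pos: [0.5647, 0.1985, 0.1321]
orientation: [[-0.975, 0.223, 0.002], [0.223, 0.975, 0.001], [-0.002, 0.002, -1.0]]
ft_force: [0.4, -0.2, 0.3]
grip_width: 0.0382
```

Request:
step_arm(plan=[[255, 0, 0, 0.004, 0, 0, 0], [255, 0, 0, 0.008, 0, 0, 0], [255, 0, 0, 0.011, 0, 0, 0], [255, 0, 0, 0.013, 0, 0, 0], [255, 0, 0, 0.014, 0, 0, 0], [255, 0, 0, 0.014, 0, 0, 0]])

```text
t: 3.18
ee_pos: [0.5639, 0.1976, 0.1164]
orientation: [[-0.975, 0.223, -0.001], [0.223, 0.975, -0.0], [0.001, -0.001, -1.0]]
ft_force: [-1.4, -0.5, 1.2]
grip_width: 0.0127
```

The fingers were still closing and took the bar by its sides. I'll open, go up, close fully, and then press.

Request:
step_arm(plan=[[0, 0, 0, 0, 0, 0, 0], [0, 0, 0, 0, 0, 0, 0], [0, 0, 0, 0, 0, 0, 0], [0, 0, 0, -0.02, 0, 0, 0], [255, 0, 0, -0.02, 0, 0, 0], [255, 0, 0, -0.02, 0, 0, 0], [255, 0, 0, -0.02, 0, 0, 0], [255, 0, 0, -0.02, 0, 0, 0], [255, 0, 0, -0.02, 0, 0, 0], [255, 0, 0, -0.02, 0, 0, 0], [255, 0, 0, -0.02, 0, 0, 0], [255, 0, 0, -0.02, 0, 0, 0]])

```text
t: 4.18
ee_pos: [0.564, 0.1978, 0.1364]
orientation: [[-0.975, 0.223, -0.0], [0.223, 0.975, -0.0], [0.0, -0.0, -1.0]]
ft_force: [0.2, 0.0, -0.1]
grip_width: 0.0006
```

Request:
step_arm(plan=[[255, 0, 0, 0, 0, 0, 0], [255, 0, 0, 0, 0, 0, 0], [255, 0, 0, 0, 0, 0, 0], [255, 0, 0, 0, 0, 0, 0]])

```text
t: 4.52
ee_pos: [0.5641, 0.1979, 0.1367]
orientation: [[-0.975, 0.223, 0.0], [0.223, 0.975, 0.0], [-0.0, 0.0, -1.0]]
ft_force: [-0.5, -1.0, 0.1]
grip_width: 0.0002
```

Closed. Bar top contact is expected at TCP z 0.125 and the bottom at 0.117, so I'll press to a commanded 0.115.

Request:
step_arm(plan=[[255, 0, 0, 0.008, 0, 0, 0], [255, 0, 0, 0.012, 0, 0, 0], [255, 0, 0, 0.015, 0, 0, 0], [255, 0, 0, 0.018, 0, 0, 0], [255, 0, 0, 0.02, 0, 0, 0], [255, 0, 0, 0.0215, 0, 0, 0], [255, 0, 0, 0.0215, 0, 0, 0]])

```text
t: 5.1
ee_pos: [0.5644, 0.198, 0.1171]
orientation: [[-0.975, 0.223, 0.001], [0.223, 0.975, 0.001], [-0.001, 0.001, -1.0]]
ft_force: [-5.7, -1.6, 19.3]
grip_width: 0.0002
```

19 N at z 0.117, which is well above the 5.4 N spring, so it's bottomed. I'll go up, open and look.

Request:
step_arm(plan=[[255, 0, 0, 0.0005, 0, 0, 0], [255, 0, 0, 0.0005, 0, 0, 0], [255, 0, 0, -0.01, 0, 0, 0], [255, 0, 0, -0.025, 0, 0, 0], [0, 0, 0, -0.025, 0, 0, 0], [0, 0, 0, -0.025, 0, 0, 0], [0, 0, 0, -0.025, 0, 0, 0], [0, 0, 0, -0.025, 0, 0, 0], [0, 0, 0, -0.025, 0, 0, 0], [0, 0, 0, -0.025, 0, 0, 0]])

```text
t: 5.93
ee_pos: [0.5637, 0.1977, 0.1394]
orientation: [[-0.975, 0.223, -0.001], [0.223, 0.975, -0.0], [0.001, -0.001, -1.0]]
ft_force: [-0.1, -0.3, 0.1]
grip_width: 0.0367
```

Run:
```python
from h import *
p=shot('wrist','w2.png');X=cloud(p)
s=bot.get_state();print(np.round(s['ee_pos'],4),s['grip_width'])
rect(X,.48,.65,.1,.28,.066,.085,' head')
rect(X,.5,.62,.14,.25,.089,.105,' bar')
go([.5638,.198,.106],Rdown(np.pi-.223))
```

```text
[0.5638 0.1978 0.1396] 0.041099730012783324
 head 1330 mean [0.5611 0.1989 0.0799] rect [563.2 198.4] [41.1 39.4] 77.1
 bar 1027 mean [0.5617 0.1986 0.0998] rect [564. 198.] [12.8 40.1] 77.3
row [0.0, 0.0003, 0.0336] [-0.0006, -0.0008, -0.0018]
```

View pics/w2.png

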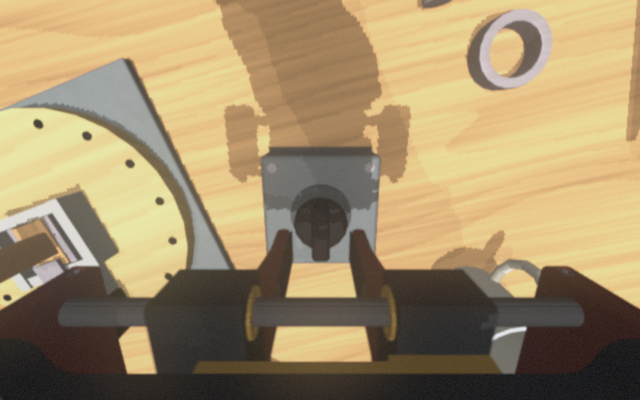

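The picture shows the bar sprung back (top at 0.0998) between the open fingers at (322,235). I'll descend and grip it.

Request:
step_arm(plan=[[80, 0, 0, 0.015, 0, 0, 0], [80, 0, 0, 0.027, 0, 0, 0], [80, 0, 0, 0.0325, 0, 0, 0], [80, 0, 0, 0.0325, 0, 0, 0], [255, 0, 0, 0.0325, 0, 0, 0], [255, 0, 0, 0.0325, 0, 0, 0], [255, 0, 0, 0.0325, 0, 0, 0], [255, 0, 0, 0.0325, 0, 0, 0], [255, 0, 0, 0.0325, 0, 0, 0], [255, 0, 0, 0.0325, 0, 0, 0], [255, 0, 0, 0.0325, 0, 0, 0], [255, 0, 0, 0.0325, 0, 0, 0]])

```text
t: 6.98
ee_pos: [0.564, 0.1976, 0.1077]
orientation: [[-0.975, 0.223, -0.0], [0.223, 0.975, -0.0], [-0.0, -0.0, -1.0]]
ft_force: [0.6, 0.3, 1.0]
grip_width: 0.0129
```

Request:
step_arm(plan=[[255, 0, 0, 0, 0, 0, 0], [255, 0, 0, 0, 0, 0, 0], [255, 0, 0, 0, 0, 0, 0]])

```text
t: 7.23
ee_pos: [0.564, 0.1976, 0.1077]
orientation: [[-0.975, 0.223, -0.0], [0.223, 0.975, -0.0], [0.0, -0.0, -1.0]]
ft_force: [-0.7, -1.8, 2.6]
grip_width: 0.0128
```

Gripped. Now I'll turn clockwise, which is positive about the tool's downward z.

Request:
step_arm(plan=[[255, 0, 0, 0, 0, 0, 0.1], [255, 0, 0, 0, 0, 0, 0.2], [255, 0, 0, 0, 0, 0, 0.3], [255, 0, 0, 0, 0, 0, 0.4], [255, 0, 0, 0, 0, 0, 0.5], [255, 0, 0, 0, 0, 0, 0.6], [255, 0, 0, 0, 0, 0, 0.7], [255, 0, 0, 0, 0, 0, 0.8], [255, 0, 0, 0, 0, 0, 0.9], [255, 0, 0, 0, 0, 0, 1.0], [255, 0, 0, 0, 0, 0, 1.08], [255, 0, 0, 0, 0, 0, 1.12]])

```text
t: 8.23
ee_pos: [0.5644, 0.198, 0.1078]
orientation: [[-0.22, 0.976, 0.001], [0.976, 0.22, 0.0], [-0.0, 0.001, -1.0]]
ft_force: [1.1, -1.1, 2.0]
grip_width: 0.0128
```

Request:
step_arm(plan=[[255, 0, 0, 0, 0, 0, 0.04], [255, 0, 0, 0, 0, 0, 0.08], [255, 0, 0, 0, 0, 0, 0.1], [255, 0, 0, 0, 0, 0, 0.12], [255, 0, 0, 0, 0, 0, 0.12], [255, 0, 0, 0, 0, 0, 0.12]])

```text
t: 8.73
ee_pos: [0.5644, 0.1979, 0.1078]
orientation: [[-0.107, 0.994, 0.001], [0.994, 0.107, -0.0], [-0.0, 0.001, -1.0]]
ft_force: [1.4, -1.4, 1.5]
grip_width: 0.013
```

Run:
```python
from h import *
s=bot.get_state();print(np.round(s['ee_pos'],4),np.round(s['orientation'],3),np.round(s['ft_torque'],3),np.round(s['ft_force'],1),np.round(s['q'],2))
```

```text
[0.5644 0.1979 0.1078] [[-0.107  0.994  0.001]
 [ 0.994  0.107 -0.   ]
 [-0.     0.001 -1.   ]] [-0.379 -0.367  0.577] [ 1.4 -1.4  1.5] [-0.73  0.54  0.42  1.82 -0.29  0.84 -0.06]
```

The tool has turned 1.24 rad and the torque rose to 0.58 N m, so it's at the stop. I'll release, rise and verify.

Request:
step_arm(plan=[[255, 0, 0, 0, 0, 0, -0.02], [60, 0, 0, 0, 0, 0, -0.02], [60, 0, 0, 0, 0, 0, -0.02], [60, 0, 0, 0, 0, 0, -0.02], [60, 0, 0, 0, 0, 0, -0.02], [60, 0, 0, 0, 0, 0, -0.02], [60, 0, 0, 0, 0, 0, -0.02], [60, 0, 0, -0.03, 0, 0, -0.02], [60, 0, 0, -0.07, 0, 0, -0.02], [60, 0, 0, -0.1, 0, 0, -0.02], [60, 0, 0, -0.1, 0, 0, -0.02], [60, 0, 0, -0.1, 0, 0, -0.02]])

```text
t: 9.73
ee_pos: [0.5649, 0.1983, 0.2095]
orientation: [[-0.126, 0.992, 0.003], [0.992, 0.126, 0.002], [0.002, 0.003, -1.0]]
ft_force: [-0.9, 0.8, -0.3]
grip_width: 0.0669
```

Run:
```python
from h import *
p=shot('wrist','w3.png');X=cloud(p)
s=bot.get_state();print(np.round(s['ee_pos'],4),s['grip_width'])
rect(X,.5,.62,.14,.25,.089,.105,' bar')
p=shot('scene','s3.png');X=cloud(p)
rect(X,.5,.62,.14,.25,.09,.105,' bar')
c=cv2.cvtColor(p['pixels'],cv2.COLOR_RGB2BGR)
cv2.imwrite('pics/s3.png',cv2.resize(c[180:280,230:390],(800,500),interpolation=cv2.INTER_CUBIC))
go([.538,-.05,.21],Rdown(np.pi-.223))
```

```text
[0.5639 0.1981 0.2078] 0.06712642403795335
 bar 575 mean [0.5645 0.2004 0.0999] rect [564.6 199.1] [13.  39.6] 8.6
 bar 66 mean [0.5702 0.197  0.0975] rect [568.2 196.8] [17.2 42.1] 10.5
row [-0.2427, -0.0564, -0.0031] [-0.0011, -0.0007, -1.2216]
```

View pics/s3.png

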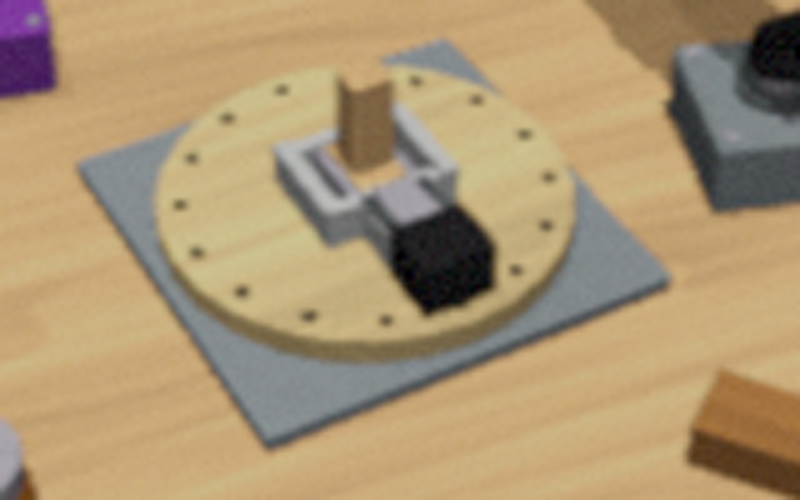

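View pics/w3.png

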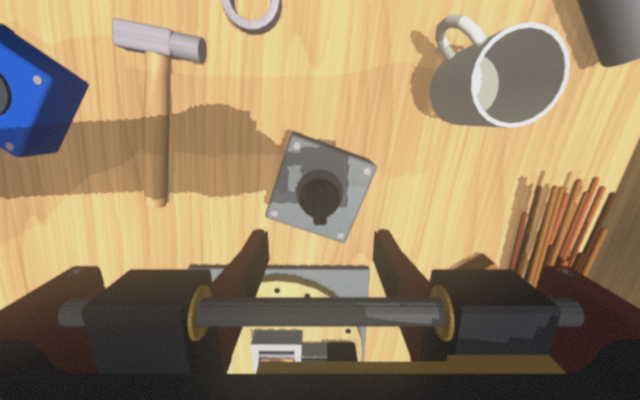

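The bar turned 68.7° (1.20 rad). In the scene crop the tongue is drawn off and the foot's shoulder shows at (380,175). Now I'll go above the block.

Run:
```python
from h import *
go([.538,-.05,.21],Rdown(np.pi+.107))
```

```text
row [-0.2427, -0.0564, -0.0031] [-0.001, -0.0009, -1.5516]
```

Request:
step_arm(plan=[[0, -0.243, -0.056, -0.003, 0, 0, -1.552], [0, -0.243, -0.056, -0.003, 0, 0, -1.552], [0, -0.243, -0.056, -0.003, 0, 0, -1.552], [0, -0.243, -0.056, -0.003, 0, 0, -1.552], [0, -0.243, -0.056, -0.003, 0, 0, -1.552], [0, -0.243, -0.056, -0.003, 0, 0, -1.552], [0, -0.243, -0.056, -0.003, 0, 0, -1.552], [0, -0.243, -0.056, -0.003, 0, 0, -1.552], [0, -0.243, -0.056, -0.003, 0, 0, -1.552], [0, -0.243, -0.056, -0.003, 0, 0, -1.552], [0, -0.243, -0.056, -0.003, 0, 0, -1.552], [0, -0.243, -0.056, -0.003, 0, 0, -1.552]])

```text
t: 10.83
ee_pos: [0.538, -0.0502, 0.2088]
orientation: [[-0.999, -0.043, -0.003], [-0.043, 0.999, 0.0], [0.003, 0.0, -1.0]]
ft_force: [1.2, -0.2, 0.3]
grip_width: 0.0878
```

Run:
```python
from h import *
go([.538,-.05,.21],Rdown(np.pi+.107))
```

```text
row [0.0, 0.0002, -0.0012] [0.0003, -0.0033, -0.0642]
```

Request:
step_arm(plan=[[0, 0, 0, 0, 0, 0, -0.052], [0, 0, 0, 0, 0, 0, -0.052], [0, 0, 0, 0, 0, 0, -0.052]])

```text
t: 11.08
ee_pos: [0.5383, -0.0503, 0.2093]
orientation: [[-0.996, -0.086, -0.002], [-0.086, 0.996, 0.0], [0.002, 0.0, -1.0]]
ft_force: [1.1, 0.7, 0.6]
grip_width: 0.088
```

Run:
```python
from h import *
s=bot.get_state();print(np.round(s['ee_pos'],4),np.round(s['orientation'],3),np.round(s['q'],2))
p=shot('wrist','w4.png');X=cloud(p)
rect(X,.45,.6,-.12,.05,.108,.125,'top')
rect(X,.47,.6,-.12,.05,.049,.06,'socket')
rect(X,.47,.7,-.12,.05,.0605,.075,'drive')
go([.538,-.05,.11],Rdown(np.pi+.107))
```

```text
[ 0.5383 -0.0503  0.2093] [[-0.996 -0.086 -0.002]
 [-0.086  0.996  0.   ]
 [ 0.002  0.    -1.   ]] [-0.19  0.31  0.24  1.86 -0.09  0.99  1.74]
top 719 mean [ 0.5367 -0.0502  0.1152] rect [538.1 -50.2] [22.7 25.2] 5.1
socket 2922 mean [ 0.5356 -0.05    0.0552] rect [553.5 -48.2] [97.6 82.2] 6.7
drive 1895 mean [ 0.6078 -0.0418  0.0649] rect [584.8 -44.2] [117.   45.6] 5.7
row [0.0003, 0.0003, 0.0996] [0.0002, -0.0019, -0.0208]
```

View pics/w4.png

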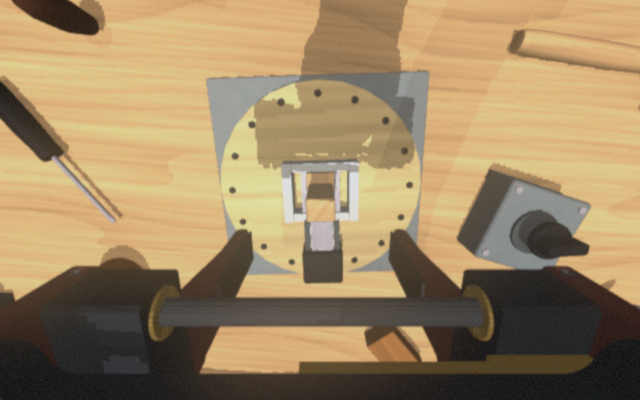

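The picture shows the block's head at (320,205) centred between the open jaws, with the tongue retracted to (322,237). I'll descend to TCP z 0.10 and grip across y.

Request:
step_arm(plan=[[0, 0, 0, 0.03, 0, 0, 0], [0, 0, 0, 0.06, 0, 0, 0], [0, 0, 0, 0.085, 0, 0, 0], [0, 0, 0, 0.1, 0, 0, 0], [0, 0, 0, 0.109, 0, 0, 0], [0, 0, 0, 0.109, 0, 0, 0]])

```text
t: 11.63
ee_pos: [0.5377, -0.0501, 0.0995]
orientation: [[-0.996, -0.088, -0.004], [-0.088, 0.996, -0.0], [0.004, 0.0, -1.0]]
ft_force: [-0.5, -0.1, -0.2]
grip_width: 0.0878
```

Run:
```python
from h import *
s=bot.get_state();print(np.round(s['ee_pos'],4))
go([.538,-.0502,.10],Rdown(np.pi+.107))
```

```text
[ 0.5377 -0.0501  0.0995]
row [-0.0003, -0.0001, -0.0005] [0.0001, -0.0039, -0.0193]
```

Request:
step_arm(plan=[[0, 0, 0, 0, 0, -0.004, -0.019], [0, 0, 0, 0, 0, -0.004, -0.019], [255, 0, 0, 0, 0, -0.004, -0.019], [255, 0, 0, 0, 0, -0.004, -0.019], [255, 0, 0, 0, 0, -0.004, -0.019], [255, 0, 0, 0, 0, -0.004, -0.019], [255, 0, 0, 0, 0, -0.004, -0.019], [255, 0, 0, 0, 0, -0.004, -0.019], [255, 0, 0, 0, 0, -0.004, -0.019], [255, 0, 0, 0, 0, -0.004, -0.019], [255, 0, 0, 0, 0, -0.004, -0.019], [255, 0, 0, 0, 0, -0.004, -0.019]])

```text
t: 12.63
ee_pos: [0.539, -0.0503, 0.1016]
orientation: [[-0.994, -0.107, 0.004], [-0.107, 0.994, 0.0], [-0.004, -0.0, -1.0]]
ft_force: [-0.5, -0.7, 0.3]
grip_width: 0.026
```

Request:
step_arm(plan=[[255, 0, 0, 0, 0, 0, 0], [255, 0, 0, 0, 0, 0, 0]])

```text
t: 12.8
ee_pos: [0.539, -0.0503, 0.1016]
orientation: [[-0.994, -0.108, 0.004], [-0.108, 0.994, 0.0], [-0.004, -0.0, -1.0]]
ft_force: [-0.6, -1.3, -0.3]
grip_width: 0.0256
```

Run:
```python
from h import *
s=bot.get_state();print(np.round(s['ee_pos'],4),np.round(s['orientation'],4),np.round(s['ft_force'],1),np.round(s['ft_torque'],2))
# rocking rows: pivot at 12mm up foot -> world z .042 ; tool frame: pivot ahead of TCP
d=s['ee_pos'][2]-.042
for a in (.15,-.15):
    R=Ro.from_rotvec([a,0,0]).as_matrix();pv=np.array([0,0,d]);print(a,np.round(pv-R@pv,4))
print(d)
```

```text
[ 0.539  -0.0503  0.1016] [[-9.942e-01 -1.078e-01  3.900e-03]
 [-1.078e-01  9.942e-01  2.000e-04]
 [-3.900e-03 -2.000e-04 -1.000e+00]] [-0.6 -1.3 -0.3] [-0.03  0.05  0.25]
0.15 [0.     0.0089 0.0007]
-0.15 [ 0.     -0.0089  0.0007]
0.05961327262748254
```

Gripped (26 mm). First rock goes to the left: +y shift with a positive turn about tool x.

Request:
step_arm(plan=[[255, 0, 0.0018, 0, 0.03, 0, 0], [255, 0, 0.0036, 0.0001, 0.06, 0, 0], [255, 0, 0.0053, 0.0002, 0.09, 0, 0], [255, 0, 0.0071, 0.0004, 0.12, 0, 0], [255, 0, 0.0083, 0.0006, 0.14, 0, 0], [255, 0, 0.0083, 0.0006, 0.14, 0, 0], [255, 0, 0.0083, 0.0006, 0.14, 0, 0], [255, 0, 0.0083, 0.0006, 0.14, 0, 0]])

```text
t: 13.47
ee_pos: [0.5383, -0.0416, 0.1026]
orientation: [[-0.994, -0.106, 0.02], [-0.108, 0.985, -0.138], [-0.005, -0.139, -0.99]]
ft_force: [-5.6, 0.6, 17.7]
grip_width: 0.0257
```

```bash
cat > tilt.py <<'E'
from h import *
import sys
s=bot.get_state();print(np.round(s['ee_pos'],4),np.round(s['orientation'],4).tolist(),np.round(s['ft_force'],1),np.round(s['ft_torque'],2),s['grip_width'])
p=shot('scene');X=cloud(p)
c=cv2.cvtColor(p['pixels'],cv2.COLOR_RGB2BGR)
cv2.imwrite('pics/'+sys.argv[1],cv2.resize(c[180:260,250:350],(750,600),interpolation=cv2.INTER_CUBIC))
E
python3 tilt.py s5.png
```

```text
[ 0.5383 -0.0416  0.1026] [[-0.9942, -0.106, 0.0196], [-0.1077, 0.9846, -0.1377], [-0.0047, -0.1391, -0.9903]] [-5.6  0.6 17.7] [0.46 1.42 0.08] 0.025691193293010645
```

View pics/s5.png

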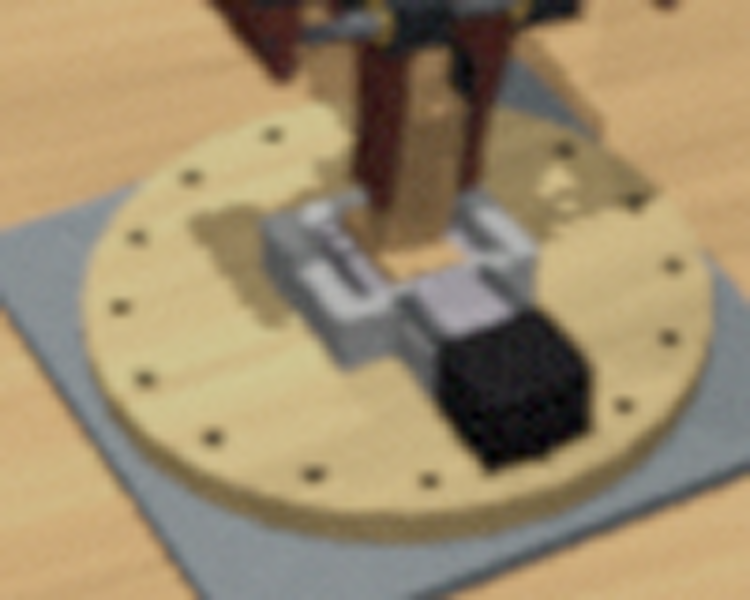

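The picture shows the block leaning to the robot's left, with the foot still in the socket at (420,255). Measured tilt is 0.139 rad. Next is right, with about 3 mm of lift.

Request:
step_arm(plan=[[255, 0, -0.0025, -0.0012, -0.035, 0, 0], [255, 0, -0.0049, -0.0018, -0.07, 0, 0], [255, 0, -0.0068, -0.002, -0.105, 0, 0], [255, 0, -0.0088, -0.0022, -0.14, 0, 0], [255, 0, -0.0108, -0.002, -0.175, 0, 0], [255, 0, -0.0128, -0.0017, -0.21, 0, 0], [255, 0, -0.0148, -0.0012, -0.245, 0, 0], [255, 0, -0.0169, -0.0007, -0.28, 0, 0], [255, 0, -0.0169, -0.0007, -0.28, 0, 0], [255, 0, -0.0169, -0.0007, -0.28, 0, 0], [255, 0, -0.0169, -0.0007, -0.28, 0, 0]])

```text
t: 14.43
ee_pos: [0.5401, -0.0585, 0.1043]
orientation: [[-0.994, -0.107, -0.011], [-0.108, 0.985, 0.138], [-0.004, 0.138, -0.99]]
ft_force: [-0.4, -2.3, 3.8]
grip_width: 0.0258
```

```bash
python3 tilt.py s6.png
```

```text
[ 0.5401 -0.0585  0.1043] [[-0.9942, -0.1072, -0.0105], [-0.1076, 0.9846, 0.138], [-0.0044, 0.1384, -0.9904]] [-0.4 -2.3  3.8] [-0.48  0.01  0.15] 0.025833310545086967
```

View pics/s6.png

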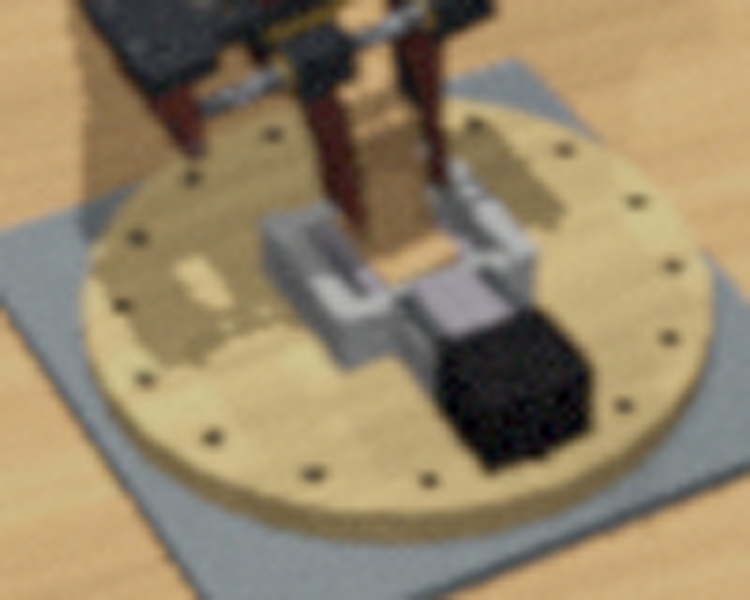

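Now leaning right at 0.138 rad, foot still seated. Next left again, with 2 mm more lift.

Request:
step_arm(plan=[[255, 0, 0.0024, -0.0009, 0.035, 0, 0], [255, 0, 0.0047, -0.0012, 0.07, 0, 0], [255, 0, 0.0066, -0.0013, 0.105, 0, 0], [255, 0, 0.0086, -0.0014, 0.14, 0, 0], [255, 0, 0.0107, -0.0012, 0.175, 0, 0], [255, 0, 0.0127, -0.0007, 0.21, 0, 0], [255, 0, 0.0148, -0.0002, 0.245, 0, 0], [255, 0, 0.0168, 0.0003, 0.28, 0, 0], [255, 0, 0.0168, 0.0003, 0.28, 0, 0], [255, 0, 0.0168, 0.0003, 0.28, 0, 0], [255, 0, 0.0168, 0.0003, 0.28, 0, 0]])

```text
t: 15.4
ee_pos: [0.5382, -0.0415, 0.1063]
orientation: [[-0.994, -0.107, 0.02], [-0.109, 0.984, -0.139], [-0.004, -0.14, -0.99]]
ft_force: [-0.5, -1.2, 3.8]
grip_width: 0.0261
```

```bash
python3 tilt.py s7.png
```

```text
[ 0.5382 -0.0415  0.1063] [[-0.9941, -0.1069, 0.0196], [-0.1086, 0.9844, -0.1386], [-0.0045, -0.1399, -0.9902]] [-0.5 -1.2  3.8] [-0.17  0.03  0.13] 0.026117428754945875
```

Request:
step_arm(plan=[[255, 0, -0.0025, -0.0012, -0.035, 0, 0], [255, 0, -0.0049, -0.0018, -0.07, 0, 0], [255, 0, -0.0068, -0.002, -0.105, 0, 0], [255, 0, -0.0088, -0.0022, -0.14, 0, 0], [255, 0, -0.0108, -0.002, -0.175, 0, 0], [255, 0, -0.0128, -0.0017, -0.21, 0, 0], [255, 0, -0.0148, -0.0012, -0.245, 0, 0], [255, 0, -0.0169, -0.0007, -0.28, 0, 0], [255, 0, -0.0169, -0.0007, -0.28, 0, 0], [255, 0, -0.0169, -0.0007, -0.28, 0, 0], [255, 0, -0.0169, -0.0007, -0.28, 0, 0]])

```text
t: 16.37
ee_pos: [0.5399, -0.0585, 0.1092]
orientation: [[-0.994, -0.107, -0.011], [-0.107, 0.985, 0.138], [-0.004, 0.139, -0.99]]
ft_force: [1.0, -1.9, 0.4]
grip_width: 0.0259
```

```bash
python3 tilt.py s8.png
```

```text
[ 0.5399 -0.0585  0.1092] [[-0.9942, -0.1069, -0.0107], [-0.1073, 0.9846, 0.1382], [-0.0042, 0.1385, -0.9904]] [ 1.  -1.9  0.4] [-0.62 -0.27  0.13] 0.02594652052126633
```

View pics/s7.png

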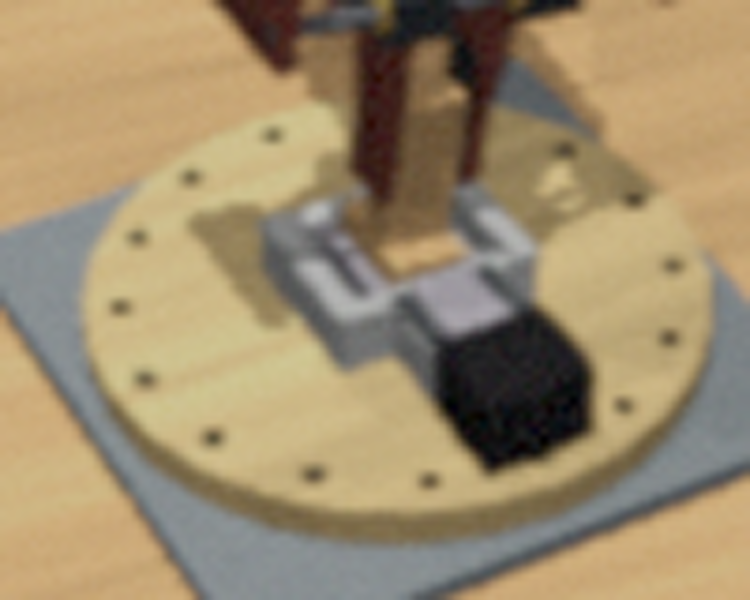

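View pics/s8.png

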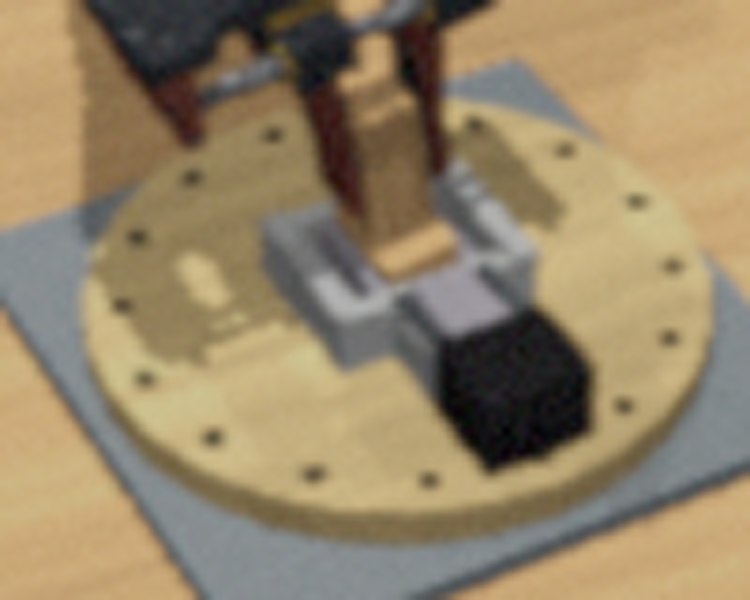

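All four rocks are done (tilts 0.139, 0.138, 0.140 and 0.139 rad), and the block has risen about 6 mm. I'll walk it up further with two more rocks.

Request:
step_arm(plan=[[255, 0, 0.0024, -0.0012, 0.035, 0, 0], [255, 0, 0.0047, -0.002, 0.07, 0, 0], [255, 0, 0.0068, -0.0028, 0.105, 0, 0], [255, 0, 0.0089, -0.0034, 0.14, 0, 0], [255, 0, 0.011, -0.0034, 0.175, 0, 0], [255, 0, 0.013, -0.0032, 0.21, 0, 0], [255, 0, 0.0151, -0.003, 0.245, 0, 0], [255, 0, 0.0172, -0.0027, 0.28, 0, 0], [255, 0, 0.0172, -0.0027, 0.28, 0, 0], [255, 0, 0.0172, -0.0027, 0.28, 0, 0]])

```text
t: 17.25
ee_pos: [0.5377, -0.0409, 0.1139]
orientation: [[-0.994, -0.108, 0.018], [-0.11, 0.984, -0.138], [-0.003, -0.139, -0.99]]
ft_force: [1.0, -0.4, -3.4]
grip_width: 0.0259
```

Request:
step_arm(plan=[[255, 0, -0.0024, -0.0012, -0.035, 0, 0], [255, 0, -0.0047, -0.002, -0.07, 0, 0], [255, 0, -0.0068, -0.0028, -0.105, 0, 0], [255, 0, -0.0089, -0.0034, -0.14, 0, 0], [255, 0, -0.011, -0.0034, -0.175, 0, 0], [255, 0, -0.013, -0.0032, -0.21, 0, 0], [255, 0, -0.0151, -0.003, -0.245, 0, 0], [255, 0, -0.0172, -0.0027, -0.28, 0, 0], [255, 0, -0.0172, -0.0027, -0.28, 0, 0], [255, 0, -0.0172, -0.0027, -0.28, 0, 0]])

```text
t: 18.08
ee_pos: [0.5393, -0.0594, 0.119]
orientation: [[-0.994, -0.105, -0.012], [-0.105, 0.985, 0.139], [-0.003, 0.14, -0.99]]
ft_force: [-0.6, -1.3, -3.6]
grip_width: 0.0257
```

```bash
python3 tilt.py s9.png
python3 - <<'E'
from h import *
A=Rdown(np.pi+.107)
go([.539,-.0503,.124],A);go([.539,-.0503,.144],A)
E
```

```text
[ 0.5393 -0.0594  0.119 ] [[-0.9944, -0.1048, -0.0117], [-0.1054, 0.9846, 0.1392], [-0.0031, 0.1397, -0.9902]] [-0.6 -1.3 -3.6] [-0.65  0.18  0.2 ] 0.025723844798639633
row [-0.0006, 0.0093, -0.0037] [0.1395, 0.0031, 0.0]
row [-0.0007, 0.0121, -0.0236] [0.1395, 0.0031, 0.0]
```

View pics/s9.png

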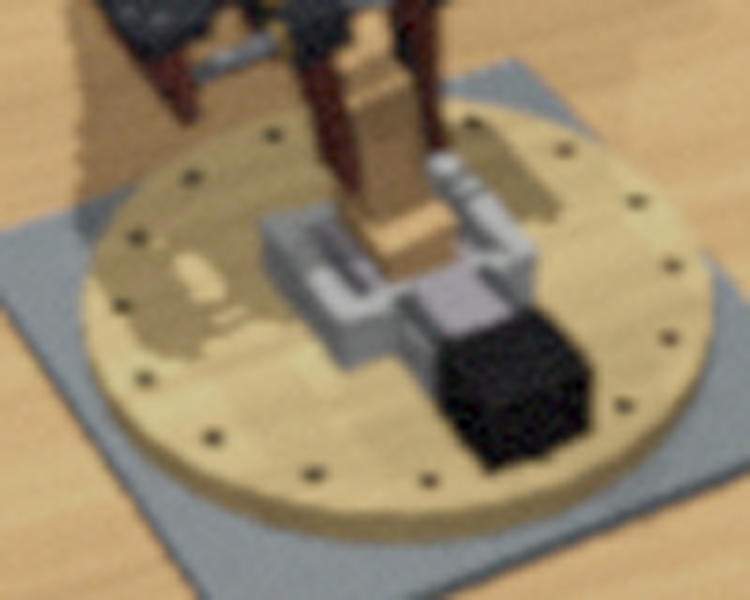

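The block is about 17 mm up and still in my grip. I'll straighten it and draw it up to TCP z 0.144, which is about 42 mm above the seat.

Request:
step_arm(plan=[[255, 0, 0.0023, -0.001, 0.035, 0.001, 0], [255, 0, 0.0046, -0.002, 0.07, 0.002, 0], [255, 0, 0.007, -0.003, 0.105, 0.003, 0], [255, 0, 0.0093, -0.0037, 0.14, 0.003, 0], [255, 0, 0.0093, -0.0037, 0.14, 0.003, 0], [255, -0.001, 0.0098, -0.0067, 0.14, 0.003, 0], [255, -0.001, 0.0103, -0.0107, 0.14, 0.003, 0], [255, -0.001, 0.0108, -0.0147, 0.14, 0.003, 0], [255, -0.001, 0.0113, -0.0187, 0.14, 0.003, 0], [255, -0.001, 0.0118, -0.0217, 0.14, 0.003, 0], [255, -0.001, 0.0121, -0.0236, 0.14, 0.003, 0], [255, -0.001, 0.0121, -0.0236, 0.14, 0.003, 0]])

```text
t: 19.13
ee_pos: [0.5401, -0.0499, 0.1451]
orientation: [[-0.994, -0.107, 0.002], [-0.107, 0.994, 0.0], [-0.002, 0.0, -1.0]]
ft_force: [1.0, 0.4, -1.1]
grip_width: 0.0259
```

Request:
step_arm(plan=[[255, 0, 0, 0, 0, 0, 0], [255, 0, 0, 0, 0, 0, 0], [255, 0, 0, 0, 0, 0, 0], [255, 0, 0, 0, 0, 0, 0], [255, 0, 0, 0, 0, 0, 0], [255, 0, 0, 0, 0, 0, 0]])

```text
t: 19.63
ee_pos: [0.5398, -0.0497, 0.1443]
orientation: [[-0.994, -0.108, 0.001], [-0.108, 0.994, 0.0], [-0.001, 0.0, -1.0]]
ft_force: [-0.3, 0.2, -0.5]
grip_width: 0.0258
```

```bash
python3 tilt.py s10.png
python3 - <<'E'
from h import *
A=Rdown(np.pi+.107)
go([.539,-.0503,.144],A)
shot('top','t10.png')
p=shot('scene');W=cloud(p)
for r in finder.trace(p,'block')[:1]:
    w=W[r['region']];print(r['score'],np.nanmin(w,0),np.nanpercentile(w[:,2],[2,50,98]),np.nanmax(w,0))
print(bot.get_state()['t'])
E
```

```text
[ 0.5398 -0.0497  0.1443] [[-0.9942, -0.1077, 0.0008], [-0.1077, 0.9942, 0.0001], [-0.0008, 0.0, -1.0]] [-0.3  0.2 -0.5] [0.02 0.03 0.  ] 0.0257948641347204
row [0.0008, -0.0005, 0.0003] [-0.0, 0.0008, 0.0009]
0.6 [ 0.46516177 -0.06583774  0.02751977] [0.07722945 0.10739866 0.15854969] [5.66226065e-01 9.82676789e-05 1.59293797e-01]
19.8333
```

View pics/s10.png

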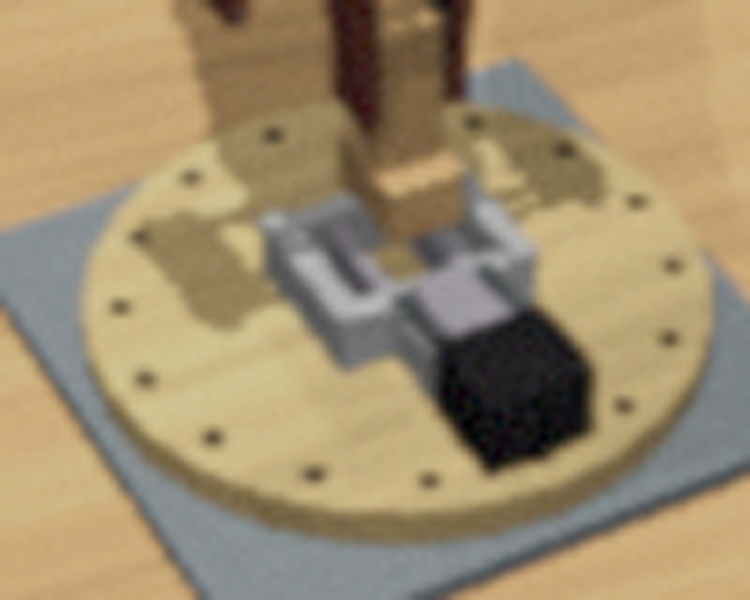

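View pics/t10.png

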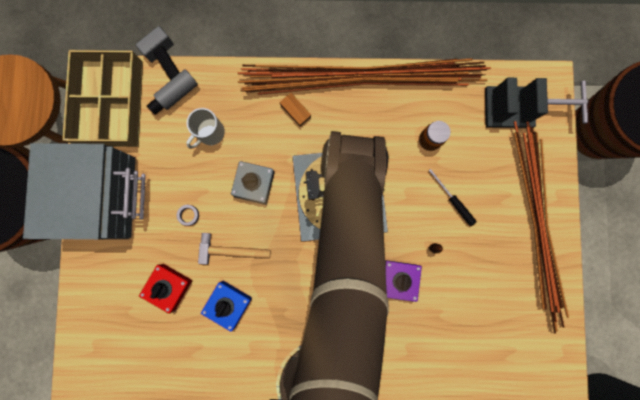

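The picture shows the block upright, its foot above the empty socket opening at (400,260). Its top is at z≈0.159, so it is about 43 mm up and 17 mm over the walls. The top view shows the bystanders unmoved. Handing in.

```bash
python3 -c "
from station import hand_in
print(hand_in())"
```

```text
the job is handed in; nothing more can be done
None
```

The job is done and handed in at about 20 s, with the arm still holding the freed block upright just above the socket. `hand_in()` reports no verdict.

- **Stop:** I pressed the grey box's stop to the bottom (19 N at the expected depth). It sprang back, with the bar top measured at 99.8 mm again.
- **Reset:** I turned the head clockwise to its stop; the bar measured 68.7° (1.20 rad) round. The scene picture showed the keeper off the block's foot.
- **Rocking:** With the foot in the socket, I rocked the block left, right, left, right by 0.138–0.140 rad each (measured at the gripper). Two more rocks, left and right, walked it further up before I drew it out.
- **Last checks:** The gripper holds at 25.8 mm with wrist force under 1 N and the tool vertical to within 0.001 rad. The block's underside is about 43 mm above the socket floor, 17 mm over the walls. The top view shows the bystanders and the coloured look-alikes where they were.

Before the real press, my first try closed on the bar's sides because the fingers were still shutting. I opened, went up and pressed again with the fingers fully closed. During the first left rock the foot's edge briefly pushed up on the tool with about 18 N. No other check failed or disagreed.

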